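Reassemble the wire-feed cassette

TASK

Put the wire-feed cassette on the plywood board back together. Slip the plain brass spacer ring over the thin spindle and the black rubber feed wheel on top of it, and put the tall grooved steel roll on the thick spindle, each right down; then lay the two-eyed keeper over both spindle ends so that it rests flat on wheel and roll, and finally push the knurled cap over the end of the thick spindle, down onto the keeper.

Things in the scene. Friction and masses are not known exactly. Their poses are not given: they have to be found in the camera images.
- spacer_c (a point): centre (half-way up) of the spacer, a plain flat brass ring: outside diameter 34 mm, bore 15 mm, 12 mm high; z along its axis. Starts flat on the plywood board.
- wheel_c (a point): centre (half-way up) of the feed wheel, a flat wheel with a black rubber tread on an aluminium hub: outside diameter 54 mm, bore 15 mm, 20 mm high; z along its axis. Starts flat on the plywood board.
- roll_c (a point): centre (half-way up) of the grooved roll, a bright steel spool with a V groove round its middle: outside diameter 52 mm, bore 21.6 mm, 32 mm high; z along its axis. Starts flat on the plywood board.
- keeper_c (a point): dark steel keeper, a plate 6 mm thick, 92 mm long, an eye (32 mm outside, 15 mm hole) at each end, hole centres 30 mm either side along its own y; same both ways round. Mid tab to hold it by: 12 mm across (own x), 22 mm long, reaching 24 mm above the underside; the plate is 24 mm wide below it. Point: mid-plate, 12 mm above the underside. Starts flat on the plywood board.
- cap_c (a point): centre (half-way up) of the cap, a small dark steel cap with a knurled side and closed top: outside diameter 28 mm, 22 mm high, with a 15 mm blind bore open at the bottom, 17 mm deep; z along its axis. Starts flat on the plywood board.
- cassette: aluminium base plate 150 (x) by 104 (y) by 12 mm, fixed, turned any way; origin: centre of its underside, on the board, whose level top is at z = 0.200 m (it lies across a blue crate). Two upright spindles at y = +-30 mm. At x = +-64 mm wire guides (blocks 20 mm wide, 26 mm above the plate, brass tubes along x from 51 to 77 mm); corner screws 4 mm high.
- thick_seat (a point): foot of the thick spindle: on its axis, at the plate's top face (y = +30 mm of the cassette, 12 mm above the board). 18 mm thick up to 26 mm, narrowing to a 12 mm neck at 30 mm, tapered nose from 44 mm, end 52 mm above the plate.
- thin_seat (a point): foot of the thin spindle: on its axis, at the plate's top face (y = -30 mm of the cassette). 12 mm thick, tapered nose from 38 mm, end 46 mm above the plate. Spacer plus wheel stand as high as the roll, so the keeper lies level, its underside 32 mm above the plate; the cap's rim rests on the keeper, 38 mm above the plate.

How it is judged (in metres and radians):
On the way, in this order (a step that is already met when the one before it is completed fails the run):
1. the spacer is right down on the plate round the thin spindle (horizontal distance between spacer_c and thin_seat below 0.004 m and z of spacer_c in the frame of thick_seat between 0.0035 and 0.0085 m and angle between spacer_c's own z axis and vertical below 0.08 rad), for 0.2 s.
2. the wheel is on the spacer round the thin spindle, and the roll is right down round the thick spindle (all of step 1 and horizontal distance between wheel_c and thin_seat below 0.004 m and z of wheel_c in the frame of thick_seat between 0.0195 and 0.0245 m and angle between each of wheel_c, roll_c's own z axis and vertical below 0.08 rad and horizontal distance between roll_c and thick_seat below 0.004 m and z of roll_c in the frame of thick_seat between 0.0135 and 0.0185 m), for 0.2 s.
3. the keeper lies flat on wheel and roll with both spindles through its eyes (all of step 2 and horizontal distance between keeper_c and cassette below 0.004 m and z of keeper_c in the frame of thick_seat between 0.0415 and 0.0465 m and angle between keeper_c's own z axis and vertical below 0.08 rad and angle between the y axis of keeper_c and the y axis of cassette, either way round below 0.12 rad), for 0.2 s.
At the end, for the whole second after the job is handed in: Spacer, then wheel on the thin spindle, roll on the thick one, keeper on both, cap on the thick one: each centre within 4 mm of its axis (keeper: of the cassette centre, and within 0.12 rad of the spindle line), within 2.5 mm of its seated height, tilted under 0.08 rad, at rest (all of step 3 and horizontal distance between cap_c and thick_seat below 0.004 m and z of cap_c in the frame of thick_seat between 0.0465 and 0.0515 m and angle between cap_c's own z axis and vertical below 0.08 rad and linear speed of each of spacer, wheel, roll, keeper, cap below 0.01 m/s); the robot touches nothing.
It also fails if it takes over 96 s, if anything falls off the work surface, if the arm or the gripper's body presses on something with over 40 N, if the wrist force passes 120 N, or if a joint passes its speed limit or range.

ROBOT

A 6-joint arm with a two-finger parallel gripper is mounted at the origin on the work surface; the furniture and walls round the work are solid. World frame = base frame: x ahead of the robot, y to its left, z up, the work surface at z = 0. Lengths are in mm, angles in rad, forces in N, time in s.
With the tool pointing down it reaches from about 300 to 775 mm from the base axis. Payload 14.6 kg.
Tool frame: the origin (TCP) lies between the finger pads; the fingertips stand 11 mm ahead of it and the grasp point (between the pads) lies 8 mm behind it; z points along the fingers, y is the line along which they close (so a half turn about z gives the same grasp; the last joint's range is limited). The gripper opens to 94 mm and grips with 3 to 60 N. Pads are 16 mm wide; open, the fingers measure 119 mm over their backs; the gripper's body (75 mm by 177 mm) begins 78 mm behind the grasp point.
Start: joints at [1.147, 0.3, 1.521, -0, 1.321, -0.067], TCP at [192.099, 515.351, 179.446] pointing down, gripper open.
Joint ranges: [-3.03, 3.03], [-0.79, 2.21], [0.23, 2.52], [-1.04, 4.18], [0, 3.07], [-2.55, 2.55]. Speed limits (rad/s): [2.22, 2.22, 2.57, 3.14, 3.14, 3.14].

INTERFACE

Orientations are given as [roll, pitch, yaw] about the fixed x, y, z axes, in that order (R = Rz(yaw) Ry(pitch) Rx(roll)).
In Python, from cell import manip gives the robot as it stands. The module is installed in compiled form; this text tells all that it offers.
- The arm moves only by the tool arm_command, never from a script. Its argument "rows" is one flat list of numbers, 5 for each row, row after row: the shift along the world's x, y, z in mm, then the turn about the world's z in degrees, then the finger opening in mm, from 0 to 94. In form: [dx, dy, dz, twist, jaw, dx, dy, dz, twist, jaw, ...]. A call has 1 to 5 rows; each row shifts and turns the commanded pose from where the row before left it; what a row does not reach is not made up. A row lasts 1/8 s, in which the tool goes at most 62.5 mm and 10.7 degrees, less where a joint would pass 70% of its speed; a pose out of reach is approached as far as the arm can. A call is refused whole if a number of a shift passes 62.5 or a number of a turn 10.7, either way. A call with a gripper value outside its range is refused whole. The fingers move at their own pace and stop on an object; "newtons" is the grip in N (left out, the last holds). Time passes only in rows, so rows that do not move let the fingers close. It gives the time, the measured TCP pose, the force and the opening at its end, in the units of the state.
- manip.read_state(): the state, without advancing time (a new reading comes with each control period).
- manip.camera(name): name is "scene" or "top"; returns a dict with "image" (400x640x3 uint8, blue, green, red), "z_map" (400x640 float32, mm along the optical axis (not along the pixel's ray), 0 where there is no reading), "fx", "fy", "cx", "cy" (pixels), "D" ([k1, k2, p1, p2, k3] as OpenCV has them; the pictures are not rectified), "pose" (4x4, takes a point from camera to world coordinates). Camera axes: x right, y down, z forward; pixel columns grow to the right and rows downward; lengths in mm; the calibration is good to about 2 mm. A picture is of the moment at which its call begins.
- manip.sign_off(): hands the job in, once; it reports no verdict.
The state is a dict: "clock": time; "joints": joint angles; "qd": joint speeds; "effort": joint torques, N m; "eef_pos": TCP position; "eef_rot": TCP orientation; "wrist_force": force on the tool from outside, world axes, zero at the start; "moment": the same for the moment, N m; "finger_gap": finger opening in mm.
Only numpy, scipy, OpenCV 4.12 (cv2) and the standard library are available. Lean on these libraries where they do the work, as an engineer would, in place of code of your own. Each camera call takes 0.05 s, during which the arm holds its last target. There are 200 camera calls.

## Working session

There is one attempt and no reset: what is moved stays moved. The work goes in short steps, Python scripts to look and compute and a tool call to move; the robot and the scene stay as the last step left them, time stands still between calls to the robot, and variables do not carry over. Pictures are saved under pics/ and viewed, on a budget of 14 in all, crops included, one or two more only if the job needs it, and the job is handed in when it is done.

Besides the shell and the picture viewer there is one more tool, called after "Request:" as name(argument=value, ...) on one line, values as JSON. arm_command: Moves the arm, as the interface text tells. Its arguments: {"type":"object","properties":{"rows":{"type":"array","items":{"type":"number"}},"newtons":{"type":"number"}},"required":["rows"]}

```bash
mkdir -p pics
python3 - <<'E'
from cell import manip
import cv2,numpy as np
print(manip.read_state())
for n in("scene","top"):
    c=manip.camera(n); cv2.imwrite(f"pics/{n}0.png",c["image"]); np.savez(f"{n}0.npz",**c)
    print(n,c["fx"],c["fy"],c["cx"],c["cy"],c["D"]);print(np.round(c["pose"],3))
E
```

```text
{'clock': 0.0, 'joints': array([ 1.14736853e+00,  3.00494597e-01,  1.52160511e+00, -4.05165607e-06,
        1.32068921e+00, -6.66101771e-02]), 'qd': array([-0.00022854, -0.00077166, -0.00110259,  0.00135374,  0.0003193 ,
        0.00025921]), 'effort': array([-2.06651610e-03, -5.31797755e+01, -3.52733588e+01,  7.07633444e-02,
        2.43535376e-02, -1.34539955e-04]), 'eef_pos': array([191.99652395, 515.07803311, 178.8632935 ]), 'eef_rot': array([-3.14039878e+00, -7.57087074e-05,  2.78477599e+00]), 'wrist_force': array([-0.52569816,  0.37049665, -0.40709496]), 'moment': array([ 0.00100254, -0.03323014,  0.00024439]), 'finger_gap': 94.1522570431311}
scene 372.3523702687486 372.3523702687486 319.94422957172503 196.46310107794005 [-0.00825565  0.          0.          0.          0.        ]
[[ 5.17000e-01 -4.13000e-01  7.50000e-01 -1.19321e+02]
 [-8.56000e-01 -2.31000e-01  4.63000e-01 -4.58031e+02]
 [-1.80000e-02 -8.81000e-01 -4.73000e-01  6.75687e+02]
 [ 0.00000e+00  0.00000e+00  0.00000e+00  1.00000e+00]]
top 514.0568275563545 514.0568275563545 327.2255955414531 200.29584568891417 [-0.02334317  0.          0.          0.          0.        ]
[[-5.000000e-03 -9.960000e-01  8.800000e-02  4.512150e+02]
 [-1.000000e+00  4.000000e-03 -1.900000e-02 -4.252600e+01]
 [ 1.900000e-02 -8.800000e-02 -9.960000e-01  1.347369e+03]
 [ 0.000000e+00  0.000000e+00  0.000000e+00  1.000000e+00]]
```

View pics/top0.png

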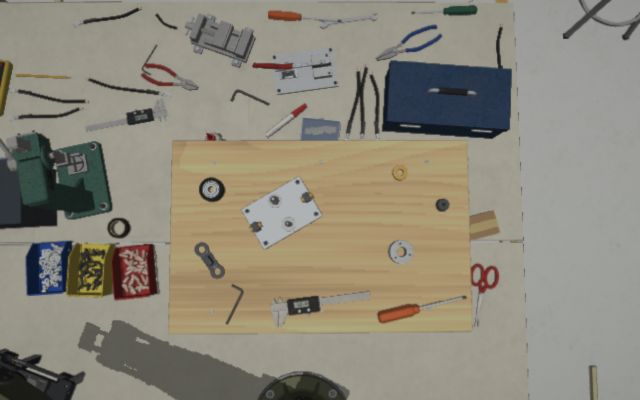

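View pics/scene0.png

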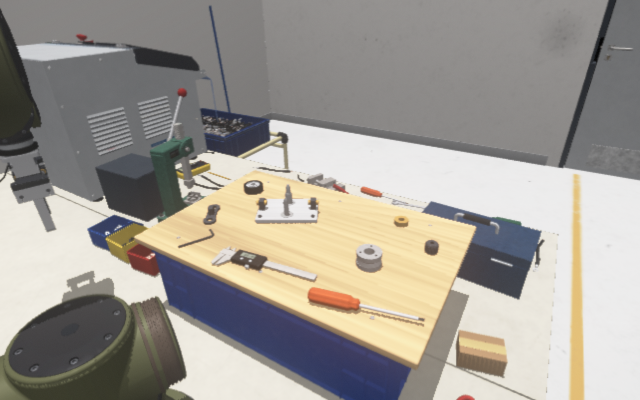

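Top view: wheel (211,188), keeper (210,260), cassette (282,213), spacer (400,172), cap (442,205) and roll (400,252). Next I'll measure them from the depth map.

```bash
cat > h.py <<'E'
import numpy as np,cv2
def load(f): return dict(np.load(f))
def cloud(c):
    K=np.array([[c["fx"],0,c["cx"]],[0,c["fy"],c["cy"]],[0,0,1]],float)
    v,u=np.mgrid[:400,:640]
    n=cv2.undistortPoints(np.stack([u,v],-1).reshape(-1,1,2).astype(float),K,c["D"].astype(float)).reshape(400,640,2)
    r=np.dstack([n,np.ones((400,640))])
    P=c["pose"]; W=(r*c["z_map"][...,None])@P[:3,:3].T+P[:3,3]
    W[c["z_map"]==0]=np.nan
    return W,r
def plane(c,u,v,z):
    K=np.array([[c["fx"],0,c["cx"]],[0,c["fy"],c["cy"]],[0,0,1]],float)
    n=cv2.undistortPoints(np.array([[[u,v]]],float),K,c["D"].astype(float)).ravel()
    d=c["pose"][:3,:3]@np.array([*n,1]);o=c["pose"][:3,3]
    return o+d*(z-o[2])/d[2]
E
python3 - <<'E'
from h import *
c=load("top0.npz");W,r=cloud(c);np.set_printoptions(precision=1,suppress=True)
b=W[150:320,180:460,2];print("board",np.nanmedian(b),np.nanstd(b[np.abs(b-200)<6]))
z0=np.nanmedian(b)
for n,(u,v),h,R in [("wheel",(211,188),20,16),("keeper",(210,260),6,26),("spacer",(400,172),12,12),("cap",(442,205),22,12),("roll",(400,252),32,18)]:
    s=np.s_[v-R:v+R,u-R:u+R];w=W[s];m=np.abs(w[...,2]-z0-h)<(3 if n!="keeper" else 2.9)
    q=w[m];print(n,len(q),np.median(q,0),"minmax mid",(np.percentile(q,1,axis=0)+np.percentile(q,99,axis=0))/2,np.percentile(q,99,axis=0)-np.percentile(q,1,axis=0))
    print("  pix->plane",plane(c,u,v,200+h))
s=np.s_[170:255,235:330];w=W[s]-[0,0,z0]
m=(w[...,2]>8)&(w[...,2]<15.5);q=w[m][:,:2].astype(np.float32);print("plate",len(q),np.median(w[m][:,2]),cv2.minAreaRect(q))
for lo in(45,20):
    m=((w[...,2]>lo)).astype(np.uint8)
    k,l=cv2.connectedComponents(m)
    for i in range(1,k): print(lo,(l==i).sum(),w[l==i].mean(0),w[l==i].max(0),np.argwhere(l==i).mean(0)[::-1]+[235,170])
im=c["image"]
a=cv2.resize(im[170:255,235:330],None,fx=5,fy=5,interpolation=cv2.INTER_CUBIC)
k=cv2.resize(im[235:285,185:235],None,fx=6,fy=6,interpolation=cv2.INTER_CUBIC)
cv=np.zeros((425,780,3),np.uint8);cv[:425,:475]=a;cv[:300,480:]=k;cv2.imwrite("pics/crop1.png",cv)
E
```

```text
board 200.86816685079896 2.142838443758095
wheel 347 [576.5 192.2 220.5] minmax mid [576.1 192.4 220.8] [50.  50.4  5.8]
  pix->plane [578.9 191.6 220. ]
keeper 416 [425.2 195.7 205.7] minmax mid [422.  197.5 206.7] [107.1 105.8   5.4]
  pix->plane [421.1 194.5 206. ]
spacer 112 [ 614.2 -226.7  212.5] minmax mid [ 614.4 -227.1  212.9] [31.5 31.3  5.6]
  pix->plane [ 614.4 -227.2  212. ]
cap 89 [ 539.3 -319.7  222.1] minmax mid [ 540.4 -320.7  222.8] [24.4 25.3  5.9]
  pix->plane [ 539.2 -317.3  222. ]
roll 320 [ 436.5 -224.3  232.5] minmax mid [ 437.8 -224.   232.9] [49.6 50.   5.8]
  pix->plane [ 436.7 -220.8  232. ]
plate 2605 11.646164250203242 ((525.2512817382812, 37.08391571044922), (104.14189147949219, 149.77976989746094), 29.88637924194336)
45 27 [550.8  51.2  58.5] [557.4  56.4  64.9] [273.3 198.9]
45 25 [499.2  21.8  53. ] [504.1  27.   60.5] [287.3 223.2]
20 1 [589.2   0.3  20.5] [589.2   0.3  20.5] [298. 183.]
20 95 [556.7 -18.6  35.7] [567.7  -6.6  41.6] [306.5 197. ]
20 60 [549.7  51.   46.3] [559.2  60.2  64.9] [273.9 199.8]
20 1 [522.7 -41.3  21.4] [522.7 -41.3  21.4] [317. 213.]
20 28 [498.7  21.5  51.2] [504.1  27.   60.5] [287.5 223.5]
20 99 [492.9  91.9  35.2] [503.2 105.7  42.2] [255.3 226.6]
```

View pics/crop1.png

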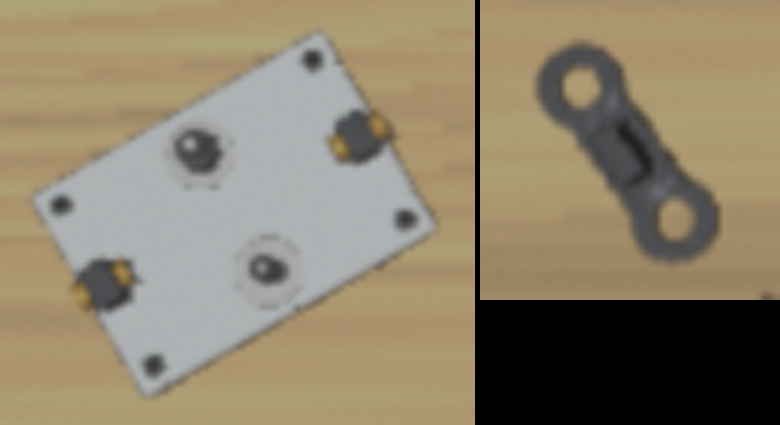

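The crop shows the thick spindle at the top, px (198,150), and the thin one below, px (267,268). The keeper's eyes run at about 37° in the world. Next I'll refine the poses by matching the silhouette centroid of known-size models.

```bash
cat >> h.py <<'E'
from scipy.optimize import least_squares
def proj(c,p):
    T=np.linalg.inv(c["pose"]);K=np.array([[c["fx"],0,c["cx"]],[0,c["fy"],c["cy"]],[0,0,1]],float)
    return cv2.projectPoints(np.asarray(p,float).reshape(-1,1,3),cv2.Rodrigues(T[:3,:3])[0],T[:3,3],K,c["D"].astype(float))[0].reshape(-1,2)
t=np.linspace(0,2*np.pi,48,endpoint=False)
def ring(r,z,y=0): return np.c_[r*np.cos(t),y+r*np.sin(t),z+0*t]
def box(x,y,z0,z1): return np.array([[a*x/2,b*y/2,z] for a in(-1,1) for b in(-1,1) for z in(z0,z1)])
def cyl(r,z0,z1,y=0): return np.r_[ring(r,z0,y),ring(r,z1,y)]
def moments(c,prisms,x,y,th,zb,win):
    u0,v0,R=win;S=8;m=np.zeros((2*R*S,2*R*S),np.uint8)
    ct,st=np.cos(th),np.sin(th)
    for p in prisms:
        q=np.c_[x+ct*p[:,0]-st*p[:,1],y+st*p[:,0]+ct*p[:,1],zb+p[:,2]]
        uv=((proj(c,q)-[u0-R,v0-R]+.5)*S-.5)
        cv2.fillConvexPoly(m,cv2.convexHull(np.round(uv*16).astype(np.int32)),1,shift=4)
    return mom(m,S)
def mom(m,S=1):
    M=cv2.moments(m,True);cx,cy=((M["m10"]/M["m00"]+.5)/S-.5,(M["m01"]/M["m00"]+.5)/S-.5)
    return np.array([cx,cy]),.5*np.arctan2(2*M["mu11"],M["mu20"]-M["mu02"]),M["m00"]/S/S
def blob(m,near=None):
    k,cs=0,cv2.findContours(m.astype(np.uint8),cv2.RETR_EXTERNAL,cv2.CHAIN_APPROX_NONE)[0]
    o=np.zeros(m.shape,np.uint8);cv2.drawContours(o,[max(cs,key=cv2.contourArea)],-1,1,-1);return o
def fit(c,mask,prisms,win,x0,y0,th0,zb=200.,rot=False):
    cm,am,A=mom(mask)
    def f(p):
        k,a,_=moments(c,prisms,p[0],p[1],p[2] if rot else th0,zb,win)
        d=(a-am+np.pi/2)%np.pi-np.pi/2
        return np.r_[k-cm,[20*d] if rot else []]
    s=least_squares(f,[x0,y0]+([th0] if rot else []),diff_step=[2e-3,5e-3]+([.02] if rot else []),x_scale=[1,1]+([.02] if rot else []))
    p=s.x;B=moments(c,prisms,p[0],p[1],p[2] if rot else th0,zb,win)[2]
    return p,A,B
OBJ=dict(wheel=(27,20),spacer=(17,12),cap=(14,22),roll=(26,32))
def rnd(c,W,name,x,y,z0=200.87,zb=200.):
    r,h=OBJ[name];u,v=np.round(proj(c,[[x,y,zb+h]])[0]).astype(int);R=int(r/2.3)+8
    m=blob(W[v-R:v+R,u-R:u+R,2]>z0+h/2)
    return fit(c,m,[cyl(r,h/2,h)],(u,v,R),x,y,0,zb)
E
cat > m1.py <<'E'
from h import *
np.set_printoptions(precision=2,suppress=True)
c=load("top0.npz");W,_=cloud(c)
for n,x,y in [("wheel",576,192),("spacer",614.4,-227),("cap",540,-320),("roll",437,-224)]: print(n,*rnd(c,W,n,x,y))
u,v,R=282,213,46
m=blob(W[v-R:v+R,u-R:u+R,2]>206.87)
print("plate",*fit(c,m,[box(150,104,6,12)]+[box(0,0,0,0)+0]*0,(u,v,R),525,37,np.radians(-60),rot=True))
for n,x,y,pr in [("thick",551,52,[cyl(9,32,38),np.r_[ring(9,38),ring(6,42)],np.r_[ring(6,42),ring(6,56)],np.r_[ring(6,56),ring(3,64)]]),("thin",499,22,[cyl(6,32,50),np.r_[ring(6,50),ring(3,58)]])]:
    u,v=np.round(proj(c,[[x,y,245]])[0]).astype(int);R=12
    m=blob(W[v-R:v+R,u-R:u+R,2]>232.87);print(n,*fit(c,m,pr,(u,v,R),x,y,0))
u,v,R=210,260,30
im=c["image"][v-R:v+R,u-R:u+R].astype(int);m=blob(im.max(2)<125)
K=[cyl(16,0,6,30),cyl(16,0,6,-30),box(24,60,0,6),box(12,22,6,24)]
print("keeper",*fit(c,m,K,(u,v,R),422,196,np.radians(37-90),rot=True))
E
python3 m1.py
```

```text
wheel [576.63 192.58] 482.0 496.5625
spacer [ 614.51 -227.7 ] 180.0 189.734375
cap [ 540.84 -320.72] 132.0 142.078125
roll [ 437.2  -224.91] 460.0 478.640625
plate [525.22  37.15  -1.05] 3196.0 3210.0
thick [551.5   52.73] 53.0 58.234375
thin [499.12  22.07] 28.0 29.015625
keeper [420.61 196.62  -0.95] 505.0 515.984375
```

Request:
arm_command(rows=[0,0,50,-10,60,0,0,50,-10,60,0,-50,40,-10,60,30,-50,0,-10,60,30,-50,0,-10,60], newtons=20)

```text
clock: 0.72
eef_pos: [252.4, 365.0, 318.6]
eef_rot: [3.141, -0.0, 1.907]
wrist_force: [1.3, -0.1, 0.1]
finger_gap: 60.3
```

Request:
arm_command(rows=[30,-50,0,-10,60,30,-50,0,-10,60,30,-50,0,-10,60,30,-50,0,-10,60,30,-50,0,-10,60])

```text
clock: 1.35
eef_pos: [402.6, 114.7, 318.4]
eef_rot: [-3.142, -0.0, 1.034]
wrist_force: [0.5, 0.9, -0.1]
finger_gap: 60.0
```

Request:
arm_command(rows=[30,-50,0,-10,60,30,-50,0,-10,60,30,-50,0,-10,60,30,-50,0,0,60,30,-50,0,0,60])

```text
clock: 1.98
eef_pos: [552.7, -135.3, 318.2]
eef_rot: [-3.141, 0.0, 0.516]
wrist_force: [-0.2, -0.2, 0.3]
finger_gap: 60.0
```

Request:
arm_command(rows=[31,-46,0,0.2,60,31,-46.5,0,0,60,0,0,-55,0,60,0,0,-35,0,60,0,0,-14,0,60])

```text
clock: 2.6
eef_pos: [613.4, -225.7, 212.1]
eef_rot: [-3.139, 0.002, 0.519]
wrist_force: [1.2, 0.7, 0.7]
finger_gap: 60.0
```

Request:
arm_command(rows=[0,0,0,0,45,0,0,0,0,25,0,0,0,0,25,0,0,0,0,25,0,0,0,0,25])

```text
clock: 3.22
eef_pos: [614.1, -225.9, 214.7]
eef_rot: [3.141, -0.0, 0.519]
wrist_force: [-0.6, -0.3, 0.3]
finger_gap: 25.3
```

```bash
cat > look.py <<'E'
import sys
from cell import manip
from h import *
def snap(n,tag):
    c=manip.camera(n);np.savez(f"{tag}.npz",**c);return c
def crop(c,x,y,z,R=40,S=5):
    u,v=np.round(proj(c,[[x,y,z]])[0]).astype(int)
    return cv2.resize(c["image"][max(v-R,0):v+R,max(u-R,0):u+R],None,fx=S,fy=S,interpolation=cv2.INTER_CUBIC)
E
python3 - <<'E'
from look import *
a=crop(snap("top","t1"),614,-227,212);b=crop(snap("scene","s1"),614,-227,212)
h=min(a.shape[0],b.shape[0]);cv2.imwrite("pics/p2.png",np.hstack([a[:h],b[:h]]));print(manip.read_state()["eef_pos"])
E
```

```text
[ 614.0967048  -225.96706993  214.58548386]
```

View pics/p2.png

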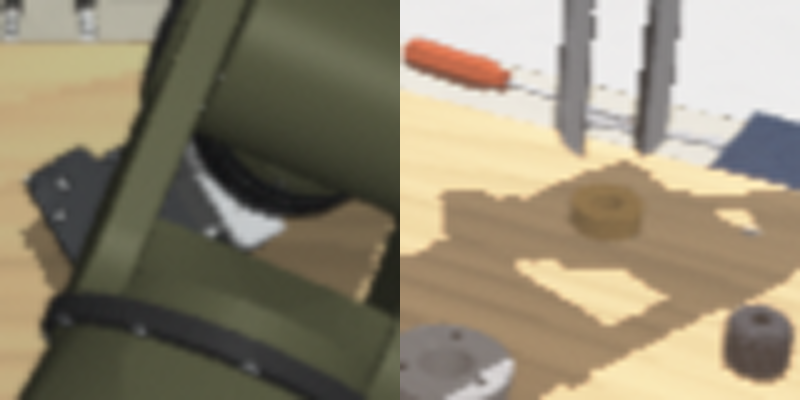

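The fingertips, at about (575,150) and (650,150) in the crop, are clear of the ring at (605,205). I'll locate the tips by depth.

Run:
```python
from h import *
np.set_printoptions(precision=1,suppress=True)
c=load("s1.npz");W,_=cloud(c)
u,v=np.round(proj(c,[[614,-227,212]])[0]).astype(int);print(u,v)
for n,(a,b) in dict(tipL=(575,140),tipR=(650,140),L2=(575,60),ring=(605,215),board=(700,390),cap=(760,350),boardbehind=(620,165)).items():
    uu=u-40+(a-400)/5;vv=v-40+b/5;uu,vv=int(round(uu)),int(round(vv));print(n,uu,vv,W[vv,uu],np.median(W[vv-1:vv+2,uu-1:uu+2].reshape(-1,3),0))
print("expected tips px",proj(c,[[614-8.5,-226+15,204],[614+8.5,-226-15,204],[614,-227,212]]))
```

```text
400 219
tipL 395 207 [ 598.5 -216.5  248.6] [ 598.4 -216.5  248.3]
tipR 410 207 [ 615.8 -246.   248.2] [ 615.8 -245.5  248.2]
L2 395 191 [ 597.2 -213.6  289.7] [ 597.2 -213.1  289.7]
ring 401 222 [ 602.6 -232.7  210.9] [ 602.6 -232.7  210.9]
board 420 257 [ 512.5 -308.2  198.3] [ 512.5 -308.2  199.4]
cap 432 249 [ 528.9 -326.3  214.7] [ 529.  -326.3  214.3]
boardbehind 404 212 [ 669.2 -216.9  199. ] [ 669.2 -216.9  199. ]
expected tips px [[392.4 221.5]
 [407.1 221.5]
 [400.5 218.7]]
```

Run:
```python
from h import *
from cell import manip
np.set_printoptions(precision=1,suppress=True)
print(manip.read_state())
c=load("scene0.npz");W,_=cloud(c)
s=W[150:240,0:75].reshape(-1,3);d=np.linalg.norm(s[:,:2]-[192,515],axis=1)<75
q=s[d];print(len(q),"lowest pts");print(q[np.argsort(q[:,2])][:400:20])
# now: finger column points
c=load("s1.npz");W,_=cloud(c);s=W[150:235,380:425].reshape(-1,3);q=s[(np.linalg.norm(s[:,:2]-[606,-230],axis=1)<30)&(s[:,2]>217)];print(q[np.argsort(q[:,2])][:60:5])
```

```text
{'clock': 3.325, 'joints': array([-0.4,  0.5,  1.1,  0. ,  1.5,  0.6]), 'qd': array([-0.,  0., -0., -0.,  0.,  0.]), 'effort': array([  0. , -67.1, -37. ,   0.1,  -0. ,   0. ]), 'eef_pos': array([ 614.1, -226. ,  214.6]), 'eef_rot': array([ 3.1, -0. ,  0.5]), 'wrist_force': array([-0.4, -0.7, -0.8]), 'moment': array([-0.1,  0.1, -0. ]), 'finger_gap': 25.28947500810791}
1511 lowest pts
[[167.1 471.9 203.2]
 [215.3 556.  211.3]
 [180.1 453.3 215.8]
 [169.4 460.4 219.6]
 [164.  463.9 224.2]
 [166.5 461.3 229. ]
 [165.2 460.3 232.8]
 [175.6 456.9 236.3]
 [166.6 457.3 241. ]
 [217.7 557.2 244.5]
 [164.7 461.1 248.9]
 [167.6 459.5 253.1]
 [179.4 458.5 257.9]
 [164.3 458.6 263. ]
 [170.3 459.2 267.5]
 [171.7 458.7 272.2]
 [173.3 458.9 276.5]
 [175.  459.6 280.6]
 [171.7 458.1 285.2]
 [178.9 456.7 289.8]]
[[ 625.  -234.   240.3]
 [ 600.7 -216.1  242.1]
 [ 615.  -239.6  244.2]
 [ 613.  -242.5  246. ]
 [ 615.1 -241.6  247.4]
 [ 595.3 -210.4  248.5]
 [ 615.  -248.5  249.4]
 [ 617.7 -247.5  250.4]
 [ 595.2 -210.3  251.2]
 [ 615.6 -240.9  252.2]
 [ 596.4 -209.7  253. ]
 [ 597.7 -216.3  254.2]]
```

Both pictures agree that the true fingertips stand about 38 mm higher than the reported TCP z implies: tips at about 242, against 204 expected. The xy position matches. I'll correct for that, going down carefully.

Request:
arm_command(rows=[0.4,-1.7,0,0,60,0,0,0,0,60,0,0,-15,0,60,0,0,-13,0,60,0,0,0,0,60])

```text
clock: 3.95
eef_pos: [613.9, -227.4, 184.7]
eef_rot: [-3.139, 0.002, 0.519]
wrist_force: [-0.4, 0.1, 0.3]
finger_gap: 59.8
```

```bash
cat > tip.py <<'E'
from look import *
np.set_printoptions(precision=1,suppress=True)
s=manip.read_state();e=s["eef_pos"];print(e,s["eef_rot"],s["wrist_force"],s["finger_gap"])
c=snap("scene","tip");W,_=cloud(c)
g=s["finger_gap"]/2+6.2;yaw=s["eef_rot"][2];ty=np.array([np.sin(yaw),-np.cos(yaw)]);tx=np.array([np.cos(yaw),np.sin(yaw)])
for sg in(-1,1):
    d=W[...,:2]-(e[:2]+sg*g*ty);a,b=d@tx,d@ty
    m=(abs(a)<14)&(abs(b)<11)&(W[...,2]>203)&(W[...,2]<e[2]+120)
    q=W[m];q=q[np.argsort(q[:,2])]
    print(sg,len(q),q[:12,2], "a,b med",np.median(a[m]),np.median(b[m]))
E
python3 tip.py
```

```text
[ 613.9 -227.4  184.7] [-3.1  0.   0.5] [-0.4  0.1  0.3] 59.774868078765714
-1 206 [211.2 214.3 214.3 214.5 214.6 214.8 216.8 217.5 218.9 219.  219.5 219.6] a,b med -7.899588574673784 -1.7446395462859083
1 252 [210.  211.4 211.9 212.1 212.4 214.3 214.4 214.7 215.2 216.2 216.2 216.3] a,b med -7.370888072644862 -2.64363437343554
```

Request:
arm_command(rows=[0,0,-5,0,60,0,0,-3,0,60,0,0,0,0,60,0,0,0,0,60])

```text
clock: 4.5
eef_pos: [614.6, -227.7, 178.7]
eef_rot: [3.141, -0.0, 0.519]
wrist_force: [-0.2, 0.2, -0.7]
finger_gap: 60.4
```

```bash
python3 tip.py
```

```text
[ 614.6 -227.7  178.7] [ 3.1 -0.   0.5] [-0.2  0.2 -0.7] 60.38494845261865
-1 204 [205.5 207.6 208.3 208.9 209.7 210.3 210.7 211.6 211.7 212.7 212.9 213.2] a,b med -7.705190477414471 -1.7539799347802454
1 249 [204.  205.4 206.1 206.9 207.3 208.  209.  209.3 210.7 210.8 211.1 211.2] a,b med -7.61073689674596 -3.108124681596075
```

Request:
arm_command(rows=[0,0,-1.5,0,45,0,0,0,0,28,0,0,0,0,28,0,0,0,0,28,0,0,0,0,28])

```text
clock: 5.18
eef_pos: [614.5, -227.6, 177.0]
eef_rot: [-3.142, 0.0, 0.519]
wrist_force: [-0.6, -0.3, -0.3]
finger_gap: 33.8
```

Request:
arm_command(rows=[0,0,40,0,28,0,0,45,0,28,-23,50,0,0,28,-23,50,0,0,28,-23,50,0,0,28])

```text
clock: 5.8
eef_pos: [544.5, -76.2, 262.0]
eef_rot: [-3.142, -0.0, 0.519]
wrist_force: [1.5, 0.7, -0.3]
finger_gap: 33.5
```

Request:
arm_command(rows=[-23,50,0,0,28,-23,40,0,0,28,-0.3,9.8,0,0,28,0,0,0,0,28,0,0,0,0,28])

```text
clock: 6.42
eef_pos: [499.6, 21.3, 261.7]
eef_rot: [-3.142, 0.0, 0.518]
wrist_force: [1.0, 0.4, -0.3]
finger_gap: 33.4
```

Run:
```python
from look import *
print(manip.read_state())
a=crop(snap("top","t2"),499,22,262,30,10)[100:500,100:500];b=crop(snap("scene","s2"),499,22,262,30,8)[:400]
h=min(a.shape[0],b.shape[0]);cv2.imwrite("pics/p3.png",np.hstack([a[:h],b[:h]]))
```

```text
{'clock': 6.425, 'joints': array([-3.06099169e-02,  1.35321191e-01,  1.53041760e+00, -1.47432378e-04,
        1.47622534e+00,  1.02174835e+00]), 'qd': array([-0.00573106, -0.0012583 ,  0.00048119,  0.00190041,  0.00148862,
        0.00224916]), 'effort': array([ 7.12427795e-01, -4.58287489e+01, -3.71746874e+01,  7.06152502e-02,
       -4.75409813e-02,  4.34246977e-03]), 'eef_pos': array([499.61051259,  21.27578017, 261.74825563]), 'eef_rot': array([-3.14152398e+00,  3.93475605e-04,  5.18452022e-01]), 'wrist_force': array([ 1.02385936,  0.438706  , -0.26449031]), 'moment': array([-0.04201972,  0.19184766,  0.06803803]), 'finger_gap': 33.439327112503385}
```

View pics/p3.png

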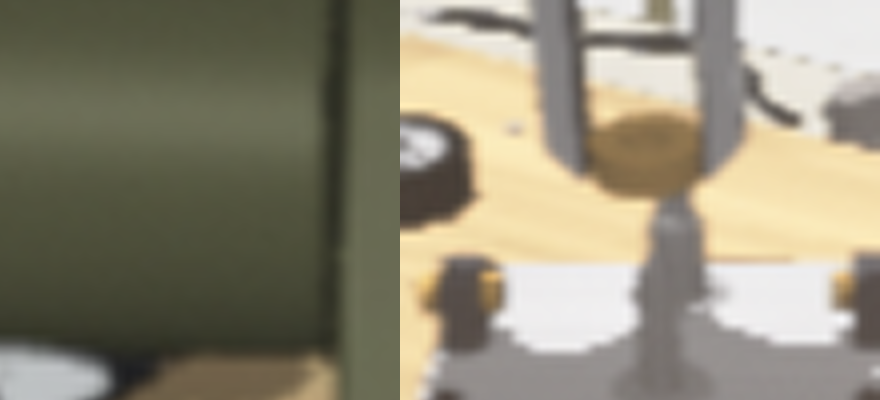

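The ring is held level, centred at about (648,155) in the crop, above the thin spindle nose at about (672,200). I'll compare these with the predicted projections. The scene camera's lateral axis is nearly the tool's y axis.

Run:
```python
from h import *
np.set_printoptions(precision=2,suppress=True)
c=load("s2.npz");u,v=np.round(proj(c,[[499,22,262]])[0]).astype(int);print("origin",u-30,v-30)
P=lambda p:((proj(c,p)-[u-30,v-30]+.5)*8+[400,0]).round(1)
print("pred spacer centre",P([[499.6,21.3,290.7]]),"nose thin top",P([[499.2,22.2,258]]),"thin foot",P([[499.2,22.2,212]]),"nose thick top",P([[551.3,52.1,264]]),"thick foot",P([[551.3,52.1,212]]))
im=c["image"].astype(int);b,g,r=im[...,0],im[...,1],im[...,2]
cr=im[v-30:v+20,u-30:u+30]
for row in (18,19,20,21,24,25,26,27,28,30,32,34,40,44): print(row,cr[row,22:42].mean(1).astype(int), (cr[row,22:42,2]-cr[row,22:42,0]))
```

```text
origin 254 166
pred spacer centre [[644.8 155. ]] nose thin top [[648.5 253.6]] thin foot [[658.  386.8]] nose thick top [[667.6 145.7]] thick foot [[677.3 290.8]]
18 [100  92 106 112 111 110 108 107 109 109 107 109 111 112 108 101 114 131
 133 141] [10 40 59 63 63 61 58 59 59 59 59 60 62 62 60 37 10  4  5 13]
19 [103  82  95 106 110 110 112 111 112 112 111 111 111 107 100  96 115 131
 139 166] [ 9 27 48 59 63 63 63 63 63 62 62 62 63 59 52 32 11  5 12 39]
20 [106  85  92  97 102 107 109 110 111 110 109 107 104 103  99  95 114 138
 166 198] [ 9 26 44 50 55 59 61 62 63 63 61 58 56 54 50 33 10 13 40 66]
21 [122 108 105  98 101 102 104 105 107 105 106 105 104 101  99  98 124 166
 200 212] [22 40 50 51 53 54 57 57 58 58 57 57 57 54 51 37 21 41 66 70]
24 [212 213 210 197 169 147 138 133 132 125 113 110 107 118 168 211 222 223
 222 220] [72 72 74 78 77 71 68 66 66 61 49 37 27 24 56 68 63 64 64 67]
25 [216 215 214 212 209 209 209 210 209 186 140 119 117 122 165 209 220 222
 223 223] [70 70 71 71 73 74 74 74 73 70 34 11  9 14 51 69 66 66 64 63]
26 [214 215 216 217 216 215 214 214 209 182 137 
[... 395 characters left out ...]

30 [217 216 216 215 213 211 209 207 193 150 118 118 120 119 117 134 194 218
 219 218] [70 69 69 71 71 73 73 74 71 43 11  7  7  7  9 28 70 67 67 69]
32 [214 215 217 219 220 220 220 215 180 133 119 115 118 117 116 126 164 188
 190 191] [59 59 58 57 57 56 56 62 56 16  7  8  8  7 10 21 45 56 58 57]
34 [236 236 237 237 237 237 234 193 129 119 119 114 115 116 113 119 175 217
 231 236] [0 0 0 0 0 1 1 2 7 8 7 7 8 8 8 7 5 2 1 1]
40 [237 237 239 238 238 238 233 194 131 117 118 116 124 139 145 146 149 162
 209 229] [0 0 1 1 0 1 1 3 6 8 9 9 8 6 6 6 7 5 3 2]
44 [161 154 148 147 147 147 146 132 116 114 115 114 118 133 144 145 147 146
 146 146] [ 5  6  6  6  5  5  5  7  8  9 10 10  9  7  7  6  7  6  6  6]
```

Request:
arm_command(rows=[-0.4,0.9,0,0,28,0,0,-20,0,28,0,0,-10,0,28,0,0,-5,0,28,0,0,-5,0,28])

```text
clock: 7.15
eef_pos: [499.0, 23.0, 222.1]
eef_rot: [3.141, -0.0, 0.519]
wrist_force: [0.2, -0.3, -0.1]
finger_gap: 33.8
```

Request:
arm_command(rows=[0,0,-5,0,28,0,0,-5,0,28,0,0,0,0,28])

```text
clock: 7.52
eef_pos: [498.7, 23.0, 211.7]
eef_rot: [-3.141, 0.0, 0.519]
wrist_force: [0.8, -0.3, -1.3]
finger_gap: 33.9
```

Request:
arm_command(rows=[0.4,-0.7,-8,0,28,0,0,-8,0,28,0,0,-5,0,28,0,0,0,0,28])

```text
clock: 8.02
eef_pos: [499.0, 22.4, 190.6]
eef_rot: [-3.141, 0.001, 0.519]
wrist_force: [0.9, -0.8, -0.1]
finger_gap: 33.6
```

Request:
arm_command(rows=[0,0,-1.3,0,28,0,0,0,0,40,0,0,0,0,46,0,0,0,0,46,0,0,15,0,46])

```text
clock: 8.65
eef_pos: [498.8, 22.3, 204.6]
eef_rot: [-3.141, 0.002, 0.519]
wrist_force: [-0.7, 0.7, 0.1]
finger_gap: 46.2
```

Request:
arm_command(rows=[0,0,35,0,60,0,0,35,0,75,28,55,0,0,75,28,57,0,0,75,21.6,58.4,0,0,75])

```text
clock: 9.28
eef_pos: [577.1, 193.5, 275.9]
eef_rot: [3.141, -0.001, 0.519]
wrist_force: [0.4, 0.1, 0.2]
finger_gap: 74.8
```

Run:
```python
from look import *
np.set_printoptions(precision=2,suppress=True)
print(manip.read_state()["eef_pos"])
s=snap("scene","s3");W,_=cloud(s);d=np.linalg.norm(W[...,:2]-[499.2,22.2],axis=2)
q=W[(d<17)&(d>8)];print("height of ring top",len(q),np.percentile(q[:,2],[10,50,90]))
a=crop(s,515,30,225,32,9);t=snap("top","t3");Wt,_=cloud(t)
d=np.linalg.norm(Wt[...,:2]-[499.2,22.2],axis=2);q=Wt[(d<15)&(d>8)];print(len(q),q[:,2])
cv2.imwrite("pics/p4.png",a)
```

```text
[577.09 193.53 275.91]
height of ring top 92 [213.05 222.25 223.96]
103 [224.06 225.98 222.37 226.85 221.7  222.42 224.71 224.55 223.88 223.35
 226.15 222.37 223.51 222.89 224.33 220.71 220.74 228.27 224.86 226.4
 227.23 225.27 229.66 226.34 224.39 224.13 223.71 225.69 228.71 224.66
 219.85 223.21 221.38 224.16 222.29 221.02 223.03 224.33 224.49 223.8
 228.81 226.51 223.02 227.88 227.72 226.35 223.66 224.25 228.54 227.11
 226.03 224.51 224.02 224.2  227.37 224.91 226.14 223.47 226.43 224.27
 219.81 225.4  226.56 226.43 221.35 227.14 224.08 223.98 227.08 221.98
 229.28 226.05 226.8  221.55 223.75 224.93 221.63 223.86 225.21 224.37
 221.   222.59 221.03 222.73 226.77 226.3  223.5  222.71 221.48 227.84
 224.1  223.28 223.11 225.17 225.22 220.94 223.95 226.46 226.45 222.09
 228.31 224.42 228.07]
```

View pics/p4.png

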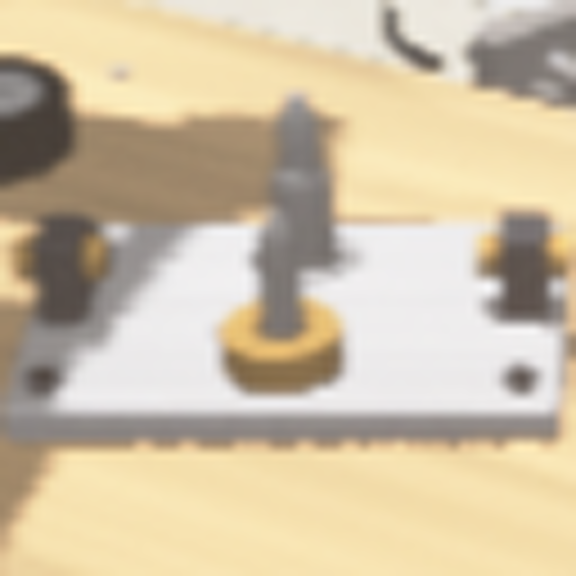

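The ring is seated flat on the plate round the thin spindle, at (282,345), and its top is at 224, as it should be. Wheel next.

Request:
arm_command(rows=[-0.5,-0.9,-50,0,75,0,0,-30,0,75,0,0,-16,0,75,0,0,0,0,75,0,0,0,0,75])

```text
clock: 10.0
eef_pos: [576.5, 190.9, 180.4]
eef_rot: [3.141, -0.002, 0.519]
wrist_force: [0.7, 0.0, -0.2]
finger_gap: 75.2
```

Request:
arm_command(rows=[0,0,0,0,60,0,0,0,0,48,0,0,0,0,48,0,0,0,0,48])

```text
clock: 10.5
eef_pos: [576.0, 191.0, 179.1]
eef_rot: [3.141, -0.001, 0.519]
wrist_force: [0.0, -0.6, 4.6]
finger_gap: 53.6
```

Request:
arm_command(rows=[0,0,40,0,48,0,0,50,0,48,-26,-56,0,0,48,-26,-56,0,0,48,-25.9,-57.4,0,0,48])

```text
clock: 11.12
eef_pos: [496.9, 20.5, 268.4]
eef_rot: [-3.141, 0.0, 0.52]
wrist_force: [0.5, 0.3, 0.5]
finger_gap: 53.7
```

Request:
arm_command(rows=[0,0,0,0,48,0,0,0,0,48,0,0,0,0,48])

```text
clock: 11.5
eef_pos: [498.5, 23.0, 268.4]
eef_rot: [-3.141, 0.0, 0.521]
wrist_force: [1.3, -0.0, -2.0]
finger_gap: 53.7
```

Request:
arm_command(rows=[-0.4,-1.4,0,0,48,0,0,-20,0,48,0,0,-6,0,48,0,0,0,0,48,0,0,0,0,48])

```text
clock: 12.12
eef_pos: [498.0, 20.7, 243.3]
eef_rot: [3.141, -0.001, 0.52]
wrist_force: [0.4, 0.4, -0.6]
finger_gap: 53.8
```

Request:
arm_command(rows=[0.1,0.7,-5,0,48,0,0,-5,0,48,0,0,-5,0,48,0,0,-4,0,48,0,0,0,0,48])

```text
clock: 12.75
eef_pos: [497.7, 21.3, 223.4]
eef_rot: [-3.141, 0.0, 0.519]
wrist_force: [-0.2, 0.2, -2.2]
finger_gap: 53.7
```

Request:
arm_command(rows=[0.3,0.2,-7,0,48,0,0,-7,0,48,0,0,-4,0,48,0,0,0,0,48])

```text
clock: 13.25
eef_pos: [498.0, 21.5, 205.4]
eef_rot: [-3.141, 0.001, 0.519]
wrist_force: [0.0, 0.3, -1.5]
finger_gap: 53.9
```

Request:
arm_command(rows=[0,0,-2,0,48,0,0,0,0,60,0,0,0,0,64,0,0,0,0,64,0,0,20,0,64])

```text
clock: 13.88
eef_pos: [497.6, 21.5, 222.9]
eef_rot: [-3.14, 0.002, 0.519]
wrist_force: [-1.0, 0.2, -0.6]
finger_gap: 64.1
```

Request:
arm_command(rows=[0,0,50,0,75,-15,-60,0,0,75,-15,-60,0,0,75,-15,-60,0,0,75,-15.8,-60,0,0,75])

```text
clock: 14.5
eef_pos: [436.6, -220.4, 274.0]
eef_rot: [3.141, -0.0, 0.519]
wrist_force: [1.4, -0.1, 0.6]
finger_gap: 74.8
```

Request:
arm_command(rows=[0,-6.4,0,0,75,0,0,0,0,75,0,0,0,0,75])

```text
clock: 14.88
eef_pos: [437.7, -223.8, 273.8]
eef_rot: [-3.142, -0.0, 0.521]
wrist_force: [0.2, 1.1, -0.8]
finger_gap: 74.8
```

Run:
```python
from look import *
np.set_printoptions(precision=2,suppress=True)
print(manip.read_state()["eef_pos"])
t=snap("top","t4");W,_=cloud(t)
d=np.linalg.norm(W[...,:2]-[499.2,22.2],axis=2);q=W[(d<25)&(d>8)];print("wheel top (244)",len(q),np.percentile(q[:,2],[5,50,95]))
A=np.c_[q[:,:2]-[499,22],np.ones(len(q))];print("slopes",np.linalg.lstsq(A,q[:,2],rcond=None)[0])
try: print(rnd(t,W,"wheel",499.2,22.2,z0=224.9,zb=224.))
except Exception as e: print(e)
try: print(rnd(t,W,"roll",437.2,-224.9))
except Exception as e: print(e)
```

```text
[ 437.75 -223.82  273.76]
wheel top (244) 382 [239.68 243.69 247.31]
slopes [  0.     0.01 243.69]
(array([498.95,  22.44]), 488.0, 506.71875)
(array([ 433.05, -229.63]), 1230.0, 479.328125)
```

The wheel is seated: top at 243.7, level, and within 0.4 mm of the axis. Roll next.

Request:
arm_command(rows=[-0.4,-0.8,-20,0,75,0,0,-40,0,75,0,0,-30,0,75,0,0,-4,0,75,0,0,0,0,75])

```text
clock: 15.55
eef_pos: [437.5, -225.4, 180.7]
eef_rot: [3.141, -0.001, 0.52]
wrist_force: [-0.1, -0.1, 0.2]
finger_gap: 75.0
```

Request:
arm_command(rows=[0,0,0,0,60,0,0,0,0,46,0,0,0,0,46,0,0,0,0,46], newtons=40)

```text
clock: 16.05
eef_pos: [437.1, -225.8, 180.3]
eef_rot: [3.141, -0.0, 0.519]
wrist_force: [-0.4, 2.4, 4.9]
finger_gap: 51.9
```

Request:
arm_command(rows=[0,0,30,0,46,0,0,60,0,46,0,0,8,0,46])

```text
clock: 16.42
eef_pos: [437.8, -226.3, 281.1]
eef_rot: [3.137, -0.003, 0.519]
wrist_force: [0.3, -0.6, -3.3]
finger_gap: 51.8
```

Request:
arm_command(rows=[23,56,0,0,46,23,56,0,0,46,23,56,0,0,46,23,56,0,0,46,21.1,54.3,0,0,46])

```text
clock: 17.05
eef_pos: [550.2, 54.5, 276.3]
eef_rot: [-3.141, 0.002, 0.519]
wrist_force: [1.0, -2.3, -2.9]
finger_gap: 51.4
```

Request:
arm_command(rows=[0,0,-12,0,46,0,0,0,0,46,0,0,0,0,46])

```text
clock: 17.42
eef_pos: [549.9, 51.5, 265.7]
eef_rot: [-3.142, 0.0, 0.518]
wrist_force: [0.4, 0.1, -1.0]
finger_gap: 51.7
```

Request:
arm_command(rows=[0.9,0.4,-18,0,46,0,0,-11,0,46,0,0,-5,0,46,0,0,0,0,46,0,0,0,0,46])

```text
clock: 18.05
eef_pos: [551.1, 52.9, 232.3]
eef_rot: [3.141, -0.001, 0.519]
wrist_force: [0.6, 0.5, -2.6]
finger_gap: 51.8
```

Request:
arm_command(rows=[-0.1,-0.6,-4,0,46,0,0,-4,0,46,0,0,-4,0,46,0,0,-4,0,46,0,0,0,0,46])

```text
clock: 18.68
eef_pos: [550.7, 52.4, 215.3]
eef_rot: [-3.141, 0.001, 0.519]
wrist_force: [1.0, 0.1, -2.4]
finger_gap: 51.7
```

Request:
arm_command(rows=[0,0,-8,0,46,0,0,-8,0,46,0,0,-5,0,46,0,0,0,0,46])

```text
clock: 19.18
eef_pos: [550.7, 52.4, 194.2]
eef_rot: [-3.141, 0.001, 0.519]
wrist_force: [-0.4, -0.4, -1.5]
finger_gap: 51.8
```

Request:
arm_command(rows=[0,0,-1.7,0,46,0,0,0,0,56,0,0,0,0,62,0,0,0,0,62,0,0,20,0,62])

```text
clock: 19.8
eef_pos: [550.3, 52.4, 212.2]
eef_rot: [-3.14, 0.002, 0.519]
wrist_force: [-0.7, -0.2, -0.1]
finger_gap: 61.8
```

Request:
arm_command(rows=[0,0,60,0,62,-40,48,0,5.9,40,-40,48,0,0,40,-40,48,0,0,40,-10,0,0,0,40])

```text
clock: 20.42
eef_pos: [419.1, 198.5, 273.5]
eef_rot: [-3.142, -0.001, 0.626]
wrist_force: [0.5, 0.1, -0.4]
finger_gap: 40.0
```

Run:
```python
from look import *
np.set_printoptions(precision=2,suppress=True)
print(manip.read_state()["eef_pos"],manip.read_state()["eef_rot"])
t=snap("top","t5");W,_=cloud(t)
for n,x,y,r,zb in [("wheel",499.2,22.2,25,224),("roll",551.3,52.1,24,212)]:
    d=np.linalg.norm(W[...,:2]-[x,y],axis=2);q=W[(d<r)&(d>10)];A=np.c_[q[:,:2]-[x,y],np.ones(len(q))]
    print(n,"top (244)",len(q),np.linalg.lstsq(A,q[:,2],rcond=None)[0],)
    try: print(rnd(t,W,n,x,y,z0=zb+.9,zb=zb))
    except Exception as e: print(e)
cv2.imwrite("pics/p5.png",np.hstack([crop(t,525,37,240,40,5),crop(snap("scene","s5"),525,37,240,40,5)]))
```

```text
[419.06 198.53 273.5 ] [-3.14 -0.    0.63]
wheel top (244) 362 [ -0.01  -0.   243.88]
(array([498.95,  22.44]), 488.0, 506.71875)
roll top (244) 327 [ -0.02  -0.04 243.54]
(array([551.67,  53.55]), 456.0, 476.671875)
```

View pics/p5.png

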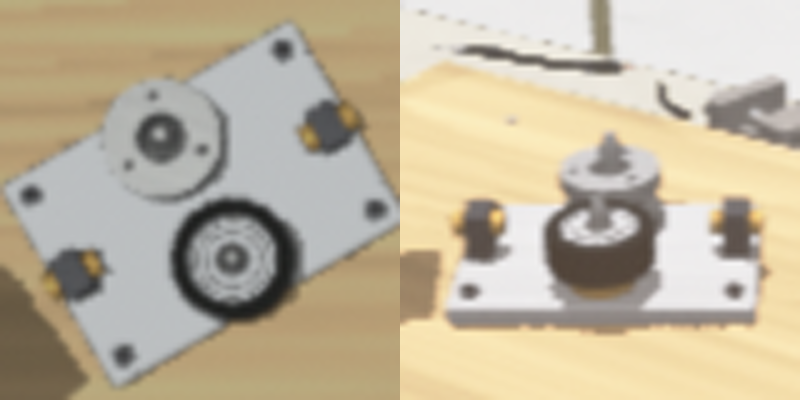

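Wheel (234,258) and roll (163,138) are both down and level. Keeper next.

Request:
arm_command(rows=[1.2,-1.5,-30,0,40,0,0,-30,0,40,0,0,-20,0,40,0,0,0,0,40,0,0,0,0,40])

```text
clock: 21.15
eef_pos: [422.9, 194.4, 193.9]
eef_rot: [3.141, -0.001, 0.621]
wrist_force: [-0.4, -0.1, 0.3]
finger_gap: 40.3
```

```bash
sed -i 's/>203)/>209)/' tip.py; python3 tip.py; sed -i 's/>209)/>203)/' tip.py
```

```text
[422.9 194.4 193.9] [ 3.1 -0.   0.6] [-0.4 -0.1  0.3] 40.27900239621321
-1 242 [218.7 219.1 221.1 221.7 221.8 222.5 222.6 223.  223.6 224.5 225.4 225.4] a,b med -8.184432320628837 4.58202217061201
1 190 [222.9 223.  224.7 224.8 226.3 226.7 227.2 227.4 228.4 228.5 228.8 228.9] a,b med -8.152288169940316 2.624783259125693
```

Request:
arm_command(rows=[-2,1.9,-5,0,40,0,0,-5,0,40,0,0,0,0,40,0,0,0,0,40])

```text
clock: 21.7
eef_pos: [420.1, 196.8, 183.1]
eef_rot: [3.142, -0.0, 0.622]
wrist_force: [0.3, -0.3, -0.4]
finger_gap: 40.0
```

Request:
arm_command(rows=[0,0,0,0,25,0,0,0,0,8,0,0,0,0,8,0,0,0,0,8,0,0,0,0,8], newtons=30)

```text
clock: 22.32
eef_pos: [420.1, 196.7, 183.0]
eef_rot: [3.141, -0.0, 0.622]
wrist_force: [0.8, -0.7, -0.1]
finger_gap: 11.7
```

Request:
arm_command(rows=[0,0,30,0,8,0,0,60,0,8,0,0,0,0,8,0,0,0,0,8])

```text
clock: 22.82
eef_pos: [419.8, 196.7, 272.1]
eef_rot: [-3.141, 0.001, 0.622]
wrist_force: [0.3, -0.2, -1.6]
finger_gap: 11.6
```

Request:
arm_command(rows=[35,-53,0,-5.8,8,35,-53,0,0,8,35.3,-53.6,0,0,8,0,0,0,0,8,0,0,0,0,8])

```text
clock: 23.45
eef_pos: [522.8, 40.4, 271.6]
eef_rot: [-3.14, 0.002, 0.521]
wrist_force: [0.7, 0.2, -1.4]
finger_gap: 12.0
```

Run:
```python
from look import *
print(manip.read_state()["eef_pos"],manip.read_state()["eef_rot"])
s=snap("scene","s6");P=proj(s,[[499.2,22.2,258],[551.3,52.1,264]])
cv2.imwrite("pics/p6.png",crop(s,525,37,270,32,9))
e=manip.read_state()["eef_pos"]; u,v=np.round(proj(s,[[525,37,270]])[0])-32
y=manip.read_state()["eef_rot"][2];d=np.array([np.cos(y),np.sin(y),0])*30
q=np.array([e-d,e+d]);q[:,2]=e[2]+23
print("crop px noses",((P-[u,v]+.5)*9).round(),"pred eye tops",((proj(s,q)-[u,v]+.5)*9).round())
```

```text
[522.78725546  40.44885275 271.60977378] [-3.14020789e+00  2.01360279e-03  5.20705842e-01]
crop px noses [[280. 384.]
 [301. 263.]] pred eye tops [[253. 258.]
 [278. 162.]]
```

View pics/p6.png

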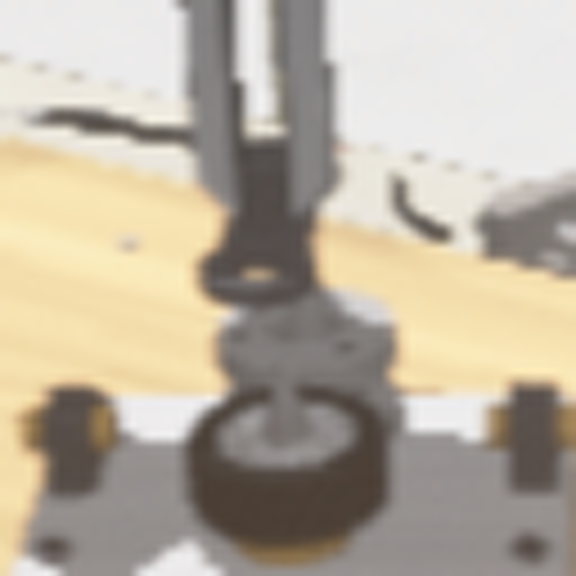

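The keeper is held, with its near eye at (258,278) in the crop, about 2 px lower than predicted. I'll check its tilt by depth.

Run:
```python
from h import *
np.set_printoptions(precision=1,suppress=True)
for f,e,yaw in[("s6.npz",(522.8,40.4),.5207)]:
    s=load(f);W,_=cloud(s);tx=np.array([np.cos(yaw),np.sin(yaw)]);ty=np.array([tx[1],-tx[0]])
    d=W[...,:2]-np.array(e);a,b=d@tx,d@ty
    m=(abs(b)<17)&(abs(a)<50)&(W[...,2]>272)&(W[...,2]<330)&((abs(b)<6.5)|(W[...,2]<296))
    q=np.c_[a[m],b[m],W[m][:,2]]
    for lo in range(-50,50,5):
        k=q[(q[:,0]>=lo)&(q[:,0]<lo+5)]
        if len(k): print(lo,len(k),np.percentile(k[:,2],[0,10,25,50,75,90,100]),k[:,1].mean())
```

```text
-50 3 [290.6 291.1 291.9 293.2 293.5 293.7 293.8] -0.2334730422763799
-45 23 [288.7 289.7 290.4 292.7 293.6 294.5 295.2] -0.6097443132959394
-40 14 [289.1 290.1 292.8 293.5 294.1 294.5 294.7] 0.4741960105052626
-35 11 [289.  290.5 292.8 293.8 293.9 294.  294.1] 0.3041399418414368
-30 7 [293.  293.2 293.6 294.  294.6 294.7 294.7] 4.415600872840311
-25 19 [289.4 289.9 290.4 292.5 293.6 294.6 294.9] -1.074490374823626
-20 11 [290.6 293.2 293.4 293.8 294.6 294.8 295.2] -1.8449711429303195
-15 24 [292.9 293.4 294.1 299.8 303.5 307.3 310.1] 0.26102699085841136
-10 33 [293.2 293.9 296.5 304.3 309.5 311.4 315.6] -0.41551235973002754
-5 11 [290.3 293.4 293.7 311.1 311.7 312.4 315.4] -0.4792094438146291
0 10 [289.8 292.5 297.6 312.  315.9 319.8 321.2] 0.805823336169967
5 4 [293.3 298.8 307.2 312.  312.2 312.5 312.6] 1.9031743091469289
10 1 [310. 310. 310. 310. 310. 310. 310.] -3.2813065801822603
20 2 [288.8 288.9 289.1 289.4 289.7 289.9 290.1] 12.722240810852036
25 1 [289.9 289.9 289.9 289.9 289.9 289.9 289.9] 13.52712093829135
```

Request:
arm_command(rows=[2,-2.8,0,0,8,0,0,0,0,8,0,0,0,0,8])

```text
clock: 23.88
eef_pos: [525.2, 37.8, 273.1]
eef_rot: [3.141, -0.0, 0.522]
wrist_force: [-0.5, -0.9, -2.1]
finger_gap: 11.7
```

Request:
arm_command(rows=[0,-0.5,-12,0,8,0,0,-10,0,8,0,0,0,0,8,0,0,0,0,8])

```text
clock: 24.38
eef_pos: [525.4, 36.9, 251.1]
eef_rot: [3.142, -0.0, 0.521]
wrist_force: [0.2, 0.1, -1.5]
finger_gap: 11.9
```

Run:
```python
from look import *
st=manip.read_state();e=st["eef_pos"];print(e,st["eef_rot"])
s=snap("scene","s7");P=proj(s,[[499.2,22.2,258],[551.3,52.1,264]])
cv2.imwrite("pics/p7.png",crop(s,525,37,255,28,10))
```

```text
[525.36386764  36.94346138 251.12122012] [ 3.14152124e+00 -1.28493267e-04  5.21046606e-01]
```

View pics/p7.png

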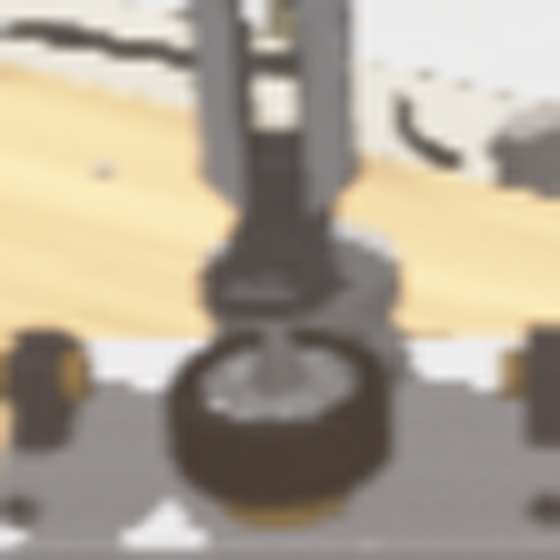

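Near eye centred at about x=270, with the spindle nose at 273 below it, so they line up. Going down.

Request:
arm_command(rows=[-0.2,0.1,-4,0,8,0,0,-4,0,8,0,0,-3,0,8,0,0,-3,0,8,0,0,0,0,8])

```text
clock: 25.05
eef_pos: [525.0, 37.1, 236.7]
eef_rot: [-3.141, 0.0, 0.521]
wrist_force: [0.2, 0.3, -2.1]
finger_gap: 11.7
```

Bottom is at 254 with no force, so I'm continuing; the seat is at eef 227.

Request:
arm_command(rows=[0,0,-3,0,8,0,0,-3,0,8,0,0,-2,0,8,0,0,0,0,8])

```text
clock: 25.55
eef_pos: [525.1, 37.1, 228.8]
eef_rot: [-3.141, 0.0, 0.521]
wrist_force: [-0.3, -0.8, -1.0]
finger_gap: 12.0
```

Request:
arm_command(rows=[0,0,-1.6,0,8,0,0,0,0,20,0,0,0,0,30,0,0,0,0,30,0,0,20,0,30])

```text
clock: 26.18
eef_pos: [524.6, 37.1, 246.6]
eef_rot: [-3.14, 0.002, 0.521]
wrist_force: [-0.6, 0.4, 0.2]
finger_gap: 29.4
```

Request:
arm_command(rows=[0,0,30,0,50,3,-60,0,0,50,3,-60,0,0,50,3,-60,0,0,50,3,-60,0,0,50])

```text
clock: 26.8
eef_pos: [537.0, -204.9, 277.6]
eef_rot: [3.141, -0.0, 0.521]
wrist_force: [0.6, 0.9, 1.1]
finger_gap: 50.0
```

Request:
arm_command(rows=[3,-60,0,0,50,0.7,-57.8,0,0,50,0,0,0,0,50,0,0,0,0,50])

```text
clock: 27.3
eef_pos: [540.8, -320.3, 277.3]
eef_rot: [-3.141, -0.0, 0.521]
wrist_force: [-0.0, 0.5, 0.8]
finger_gap: 50.1
```

Run:
```python
from look import *
np.set_printoptions(precision=2,suppress=True)
st=manip.read_state();print(st["eef_pos"],st["eef_rot"],st["wrist_force"])
t=snap("top","t8");W,_=cloud(t);th=np.radians(29.8);ax=np.array([np.cos(th),np.sin(th)])
d=W[...,:2]-[525.2,37.15];a=d@ax;b=d@[-ax[1],ax[0]]
for sg in(-1,1):
    r=np.hypot(a-30*sg,b);q=W[(r>8.5)&(r<14)];print(sg,"eye top (250)",len(q),np.percentile(q[:,2],[10,50,90]))
v=[crop(t,525,37,245,35,6),crop(snap("scene","s8"),525,37,245,35,5)]
v[1]=cv2.copyMakeBorder(v[1],0,70,0,0,cv2.BORDER_CONSTANT);cv2.imwrite("pics/p8.png",np.hstack(v))
```

```text
[ 540.84 -320.34  277.28] [-3.14 -0.    0.52] [-0.02  0.5   0.82]
-1 eye top (250) 85 [247.32 250.43 253.74]
1 eye top (250) 84 [248.24 250.94 253.39]
```

View pics/p8.png

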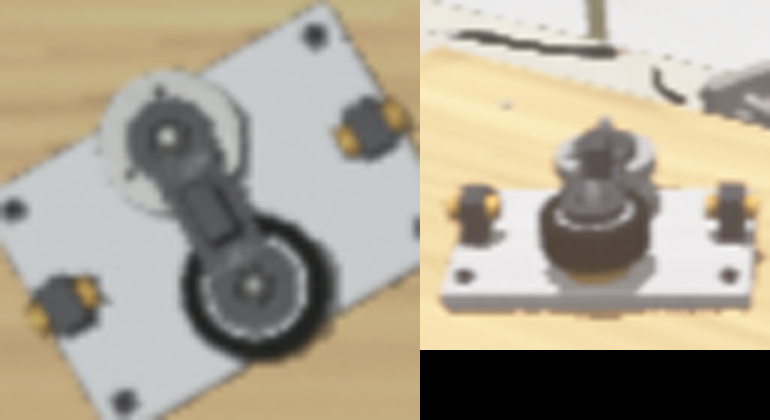

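The keeper lies flat, with both eyes over the spindles, at (168,135) and (254,285), and tops at about 250.5. Cap next.

Request:
arm_command(rows=[0,-0.3,-30,0,50,0,0,-40,0,50,0,0,-22,0,50,0,0,-4,0,50,0,0,0,0,50])

```text
clock: 28.02
eef_pos: [541.3, -320.6, 182.5]
eef_rot: [3.14, -0.001, 0.522]
wrist_force: [0.3, -0.7, 0.6]
finger_gap: 50.3
```

Request:
arm_command(rows=[0,0,0,0,35,0,0,0,0,23,0,0,0,0,23,0,0,0,0,23,0,0,0,0,23], newtons=25)

```text
clock: 28.65
eef_pos: [540.9, -321.1, 181.9]
eef_rot: [3.141, -0.0, 0.521]
wrist_force: [-0.5, 1.1, 5.8]
finger_gap: 27.1
```

Request:
arm_command(rows=[0,0,40,0,23,0,0,60,0,23,0,60,0,0,23,2,60,0,0,23,2,60,0,0,23])

```text
clock: 29.28
eef_pos: [544.4, -139.3, 281.0]
eef_rot: [-3.141, 0.0, 0.521]
wrist_force: [1.5, 0.7, -0.8]
finger_gap: 26.7
```

Request:
arm_command(rows=[2,60,0,0,23,2,60,0,0,23,2,60,0,0,23,0,0,0,0,23,0,0,0,0,23])

```text
clock: 29.9
eef_pos: [550.7, 38.6, 281.1]
eef_rot: [-3.142, 0.001, 0.521]
wrist_force: [0.3, -0.1, -1.0]
finger_gap: 27.4
```

Request:
arm_command(rows=[0.5,13.4,0,0,23,0,0,-15,0,23,0,0,-14,0,23,0,0,0,0,23,0,0,0,0,23])

```text
clock: 30.52
eef_pos: [551.4, 52.1, 252.6]
eef_rot: [3.141, -0.0, 0.521]
wrist_force: [-0.2, 0.8, -0.3]
finger_gap: 26.7
```

Run:
```python
from look import *
st=manip.read_state();e=st["eef_pos"];print(e,st["eef_rot"])
s=snap("scene","s9")
cv2.imwrite("pics/p9.png",crop(s,540,45,260,28,10))
u,v=np.round(proj(s,[[540,45,260]])[0])-28
print("pred cap centre/bottom, nose",((proj(s,[[e[0],e[1],e[2]+29],[e[0],e[1],e[2]+18],[551.4,52.3,264]])-[u,v]+.5)*10).round())
```

```text
[551.39834468  52.14467078 252.57021725] [ 3.14146924e+00 -1.73914762e-04  5.20788488e-01]
pred cap centre/bottom, nose [[280. 179.]
 [283. 218.]
 [284. 242.]]
```

View pics/p9.png

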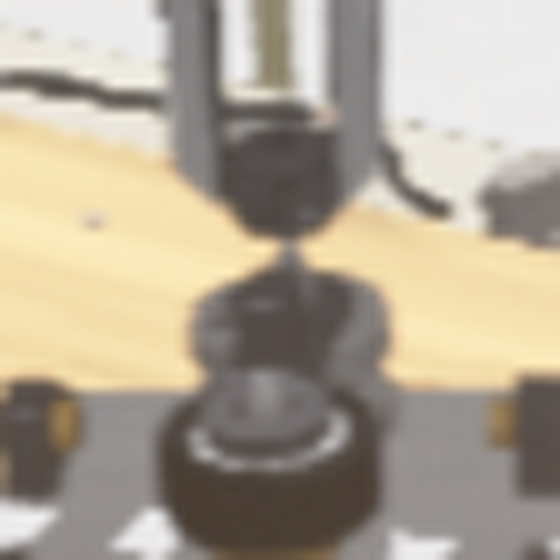

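Cap centred at about x=282 and the nose at about 288, so under 1 mm off. I'll make a small shift and go down.

Request:
arm_command(rows=[0.2,-0.3,-5,0,23,0,0,-4,0,23,0,0,-3,0,23,0,0,0,0,23])

```text
clock: 31.08
eef_pos: [551.4, 52.1, 240.1]
eef_rot: [-3.141, 0.0, 0.521]
wrist_force: [-0.6, 0.8, -1.5]
finger_gap: 27.1
```

Request:
arm_command(rows=[0,0,-3,0,23,0,0,-2.5,0,23,0,0,-1.5,0,23,0,0,0,0,23])

```text
clock: 31.58
eef_pos: [551.5, 52.1, 233.3]
eef_rot: [-3.141, 0.0, 0.521]
wrist_force: [0.2, -0.5, -0.6]
finger_gap: 27.2
```

Request:
arm_command(rows=[0,0,-1,0,23,0,0,-0.8,0,23,0,0,0,0,23])

```text
clock: 31.95
eef_pos: [551.5, 52.1, 231.9]
eef_rot: [3.141, -0.0, 0.521]
wrist_force: [-0.6, -0.8, 2.7]
finger_gap: 27.1
```

Light contact (2.7 N up), so it's on the keeper. Releasing and clearing away.

Request:
arm_command(rows=[0,0,0,0,36,0,0,0,0,44,0,0,0,0,44,0,0,20,0,44,0,0,30,0,44])

```text
clock: 32.58
eef_pos: [551.2, 52.0, 281.5]
eef_rot: [-3.141, 0.002, 0.521]
wrist_force: [0.2, -0.3, 0.5]
finger_gap: 43.8
```

Request:
arm_command(rows=[0,0,30,0,44,-5,-60,0,0,44,-5,-60,0,0,44,-5,-60,0,0,44,-5,-60,0,0,44])

```text
clock: 33.2
eef_pos: [531.1, -189.8, 311.7]
eef_rot: [3.141, -0.0, 0.521]
wrist_force: [0.3, -0.8, -0.8]
finger_gap: 43.8
```

Run:
```python
from look import *
np.set_printoptions(precision=2,suppress=True)
st=manip.read_state();print(st["eef_pos"],st["clock"])
t=snap("top","t10");W,_=cloud(t)
print("cap fit",rnd(t,W,"cap",551.3,52.1,z0=250.9,zb=250.))
d=np.linalg.norm(W[...,:2]-[551.3,52.1],axis=2);q=W[d<11];A=np.c_[q[:,:2]-[551.3,52.1],np.ones(len(q))];print("cap top (272) slopes,z",np.linalg.lstsq(A,q[:,2],rcond=None)[0],len(q))
d=np.linalg.norm(W[...,:2]-[499.2,22.2],axis=2);q=W[(d>8.5)&(d<14)];print("thin eye (250)",np.median(q[:,2]))
v=[crop(t,525,37,245,35,6),crop(snap("scene","s10"),525,37,245,35,5)]
v[1]=cv2.copyMakeBorder(v[1],0,70,0,0,cv2.BORDER_CONSTANT);cv2.imwrite("pics/p10.png",np.hstack(v))
```

```text
[ 531.07 -189.78  311.69] 33.2
cap fit (array([551.62,  52.69]), 135.0, 149.234375)
cap top (272) slopes,z [  0.01   0.07 272.74] 88
thin eye (250) 250.435469448086
```

View pics/p10.png

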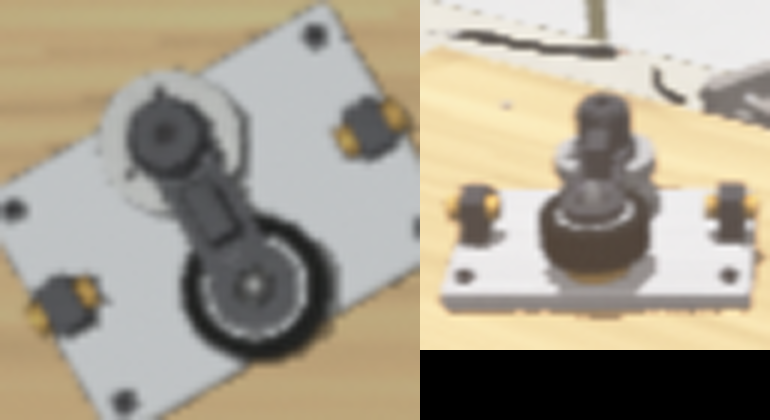

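The cap sits on the keeper at (165,132): top at 272.7 (about 272 plus the camera's 0.7–0.9 bias) and within 0.7 mm of the axis. Handing in.

```bash
python3 -c "
from cell import manip
print(manip.sign_off())"
```

```text
the job is handed in; nothing more can be done
None
```

The cassette is back together and I handed it in at about 33 s. Spacer and wheel are on the thin spindle, roll on the thick one, keeper over both, and cap on the thick spindle end.

**Final checks (camera):**

| Part | Measured top height | Expected | Off its axis |
|---|---|---|---|
| Spacer | about 224 mm | 224 mm | not fitted; looked centred and flat |
| Wheel | 243.9 mm, level | 244 mm | about 0.4 mm |
| Roll | 243.5 mm, level | 244 mm | about 1.5 mm |
| Keeper | about 250.5 mm at both eyes | 250 mm | not fitted; both spindles through the eyes |
| Cap | 272.7 mm | 272 mm | about 0.7 mm |

After each part was let go, the parts already in place had not visibly moved. At hand-in the gripper was well clear. The highest wrist force in any reading was about 6 N.

**Disagreements:**
- **Reported height:** the fingertips really stood about 37 mm higher than the reported tool z implied. My first grasp closed above the ring and touched nothing. I found the offset in the scene camera and corrected every later height for it.
- **Sideways reach:** some moves ended 1–3 mm short or past the target, so I corrected them before the fits.
- **Cap tilt:** the depth fit gave 0.07 rad, close to the 0.08 limit. The noise in that fit is about 0.04 rad and the cap looked flat on the keeper, so I treated it as noise.

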